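# Take a reading on the concrete pulse tester

## Task

Take a reading on the pulse tester with your fingertips: first switch it on by pushing down the raised, ridged half of the rocker, then push the square key fully in so that it stays in, and then press the large round button down and finish while still holding it down. Do not press the small round button, and leave the probes and the jar standing where they are, neither pushed nor lifted.

Things in the scene. Friction and masses are not known exactly. Their poses are not given: they have to be found in the camera images.
- tester: bench instrument, aluminium box with black end caps, 200 (x) x 300 (y) x 80 mm high, fixed. Origin: centre of its underside, on the bench. +x points away from the robot, +y to its left (turned up to 0.35 rad). Flat top: blank display on the +y half; on the -y half four control stations, in a 2 x 2 grid of 85 mm pitch centred at x 0, y -60 mm, turned as the tester is; which sits where varies.
- power_station: control station with the rocker: black bezel 78 mm square, 6 mm thick. Origin: centre of its underside, on the tester's top (80 mm above the bench); axes parallel to the tester's. Rocker: light grey plate 56 (x) x 30 (y) x 8 mm on a pivot along y, 17 mm above this origin. Beside the pivot only, two black cheeks (20 mm along x, 4 mm thick) reach 17 mm above this origin.
- power_end (a point): centre of the top face of the rocker's ridged half (two small moulded cross ridges), 20 mm from the pivot on the station's +x side; moves with the rocker. Off: this half stands up by 0.2 rad and the point is about 25 mm above the station's origin; on: this half is tipped down, the point 8 mm lower.
- power (a joint): rocker angle in rad: about 0 (0 to 0.05) off, 0.4 fully on, its hard stop. Friction only (0.04 N m, about 2 to 4 N at the ridged half): it stays where it is left. On counts from 0.33.
- latch_top (a point): centre of the top face of the square key (light grey, 32 x 32 mm, flat), 22 mm above its station's origin when out; moves with the key. The key goes straight down.
- latch (a joint): travel of the square key in m: about 0 out, 0.007 fully in, its hard stop. It needs about 2.5 to 3 N, has no return spring and stays in where it is left; pushed in counts from 0.0055.
- measure_station: the bezel, 78 mm square and 6 mm thick, with the large round button. Origin: centre of the bezel's underside, on the tester's top (80 mm above the bench).
- measure_top (a point): centre of the top face of the large round button (light grey, 40 mm diameter, flat), 22 mm above its station's origin when out; moves with the button. It goes straight down.
- measure (a joint): travel of the large round button in m: 0 out, 0.006 fully down, its hard stop. Spring: 1.2 N at first, 4 N fully down; it comes back up when released. Held down counts from 0.0045.
- erase_top (a point): centre of the top face of the small round button (light grey, 20 mm diameter, flat), 22 mm above its station's origin. Not to be pressed.
- erase (a joint): travel of the small round button in m: 0 out, 0.006 fully down; spring 1 to 3 N. More than 0.002 counts as pressed.
- probe_a: bystander: loose aluminium probe, a cylinder 50 mm in diameter and 48 mm tall with a black top, about 0.25 kg, standing on the bench on the tester's -y side, near the control stations. Origin: centre of its underside.
- probe_b: bystander: a probe like probe_a, standing on the robot's side of the tester. Origin: centre of its underside.
- jar: bystander: loose closed jar 56 mm in diameter and 70 mm tall, about 0.18 kg, standing on the tester's +y side. Origin: centre of its underside.
- block: concrete test block 300 (x) x 150 (y) x 150 mm high, fixed, to the robot's left beyond the jar. Origin: centre of its underside.

How it is judged:
By the outcome, as a careful person would: the job done as asked, in the order asked, and still so for the second after the job is handed in, while the arm keeps its last pose, push and grip.
It also fails if it takes over 35 s, if anything falls off the work surface, if the arm or the gripper's body presses on something with over 40 N, if the wrist force passes 120 N, or if a joint passes its speed limit or range.

## Robot

A 6-joint arm with a two-finger parallel gripper is mounted at the origin on the work surface. World frame = base frame: x ahead of the robot, y to its left, z up, the work surface at z = 0. Lengths are in mm, angles in rad, forces in N, time in s.
With the tool pointing down it reaches from about 275 to 750 mm from the base axis. Payload 10.2 kg.
Tool frame: the origin (TCP) lies between the finger pads; the fingertips stand 22 mm ahead of it and the grasp point (between the pads) lies 3 mm ahead of it; z points along the fingers, y is the direction in which the jaws open and shut (so a half turn about z gives the same grasp; the last joint's range is limited). The gripper opens to 88 mm and grips with 3 to 60 N. Pads are 18 mm wide; open, the fingers measure 123 mm over their backs; the gripper's body (75 mm by 187 mm) begins 45 mm behind the grasp point.
Start: joints at [-1.515, 0.313, 1.498, -0, 1.331, -0.223], TCP at [144.468, -504.738, 260.72] pointing down, gripper open.
Joint ranges: [-2.94, 2.94], [-0.97, 2.17], [0.19, 2.56], [-1.23, 4.37], [0.02, 3.11], [-2.88, 2.88]. Speed limits (rad/s): [2.39, 2.39, 3.01, 3.14, 3.14, 3.14].

## Interface

Orientations are given as a rotation vector (axis times angle).
In Python, from workcell import r gives the robot as it stands.
- The arm moves only by the shell command python3 -m handwheel 'ROWS' [OPENING]. ROWS is JSON, one flat list of numbers, 4 for each row, row after row: the shift along the tool's x, y, z in mm, then the turn about the tool's z in rad. In form: [x, y, z, yaw, x, y, z, yaw, ...]. A call has 1 to 12 rows; each row is the pose to reach, as a shift and turn from the pose commanded when the call began, along the tool's axes at that moment; what a row does not reach only later rows make up. A row lasts 1/12 s, in which the tool goes at most 41.7 mm and 7.16 degrees, less where a joint would pass 70% of its speed; a pose out of reach is approached as far as the arm can. A call with a gripper value outside its range is refused whole. OPENING is the closure, from -1 (fully open) to 1 (shut), so that 0 is half open, set as the call begins (- or left out, the last holds). The fingers move at their own pace and stop on an object; the grip force is fixed at half the most. Time passes only in rows, so rows that repeat a pose let the fingers close. It gives the time, the measured TCP pose, the force and the opening at its end, in the units of the state.
- r.read_state(): the state, without advancing time (a new reading comes with each control period).
- r.camera(name): name is "scene" or "top" or "wrist"; returns a dict with "image" (480x640x3 uint8, red, green, blue), "z_map" (480x640 float32, mm along the optical axis (not along the pixel's ray), 0 where there is no reading), "camera_matrix" (3x3 intrinsics, pixels), "eye" and "orientation" of the camera in the world. Camera axes: x right, y up, looking along -z (the intrinsics and any distortion apply to the point x, -y, -z); pixel columns grow to the right and rows downward; lengths in mm; the calibration is good to about 2 mm. A picture is of the moment at which its call begins.
- r.hand_in(): hands the job in, once; it reports no verdict.
The state is a dict: "t": time; "joint_pos": joint angles; "joint_velocities": joint speeds; "joint_efforts": joint torques, N m; "position": TCP position; "ee_rot": TCP orientation; "ft_force": force on the tool from outside, world axes, zero at the start; "torque": the same for the moment, N m; "finger_gap": finger opening in mm.
Only numpy, scipy, OpenCV 4.12 (cv2) and the standard library are available. Lean on these libraries where they do the work, as an engineer would, in place of code of your own. Each camera call takes 0.05 s, during which the arm holds its last target.

## Working session

There is one attempt and no reset: what is moved stays moved. The work goes in short steps, Python scripts to look and compute and a shell command to move; the robot and the scene stay as the last step left them, time stands still between calls to the robot, and variables do not carry over. Pictures are saved under pics/ and viewed, and the job is handed in when it is done.

```bash
mkdir -p pics; ls; cat > h.py <<'E'
import numpy as np,cv2
from workcell import r
def save(c,n): cv2.imwrite('pics/'+n+'.png',c['image'][:,:,::-1])
def cloud(c):
    K=np.array(c['camera_matrix']);z=c['z_map'];v,u=np.mgrid[0:480,0:640]
    p=np.stack([(u-K[0,2])/K[0,0]*z,-(v-K[1,2])/K[1,1]*z,-z],-1)
    from scipy.spatial.transform import Rotation as R
    o=np.array(c['orientation']); M=o if o.shape==(3,3) else (R.from_rotvec(o).as_matrix() if o.size==3 else None)
    return p@M.T+np.array(c['eye'])
E
python3 - <<'E'
from h import *
import pickle
s=r.read_state();print(s)
for n in ('scene','top','wrist'):
    c=r.camera(n);save(c,n+'0');pickle.dump(c,open(n+'0.pkl','wb'));print(n,c['camera_matrix'],c['eye'],c['orientation'],c.keys())
E
```

```text
pics
{'t': 0.0, 'joint_pos': array([-1.51541366e+00,  3.13449222e-01,  1.49837926e+00,  4.27092440e-06,
        1.33099475e+00, -2.23375785e-01]), 'joint_velocities': array([-0.00206788, -0.00048359, -0.00108272,  0.00040336,  0.00146982,
       -0.00060836]), 'joint_efforts': array([-2.18992282e-03, -4.02215624e+01, -2.52268714e+01,  6.93434430e-02,
        3.52655794e-02, -1.02086437e-04]), 'position': array([ 144.45036924, -504.53040272,  260.18321444]), 'ee_rot': array([-3.10991305e+00, -4.36284506e-01, -1.68600753e-04]), 'ft_force': array([-0.53476885,  0.30306359, -0.20759915]), 'torque': array([-0.03439494,  0.04290652, -0.02006244]), 'finger_gap': 87.87924796277947}
scene [[492.74934256   0.         317.88260662]
 [  0.         492.74934256 242.22058814]
 [  0.           0.           1.        ]] [1176.8888399   287.86666093 1003.18767134] [0.45363665 0.51631921 1.64236637] dict_keys(['image', 'z_map', 'camera_matrix', 'eye', 'orientation'])
top [[449.80935555   0.         314.17597345]
 [  0.         449.80935555 242.3236882 ]
 [  0.           0.           1.        ]] [ 450.15478314  182.1142153  1293.52483805] [ 0.05605915 -0.04341647 -1.5865486 ] dict_keys(['image', 'z_map', 'camera_matrix', 'eye', 'orientation'])
wrist [[403.09835832   0.         314.7231544 ]
 [  0.         403.09835832 242.70240298]
 [  0.           0.           1.        ]] [ 225.74938577 -481.62208592  385.3093819 ] [-0.2777985   0.21149403 -1.28036718] dict_keys(['image', 'z_map', 'camera_matrix', 'eye', 'orientation'])
```

View pics/top0.png

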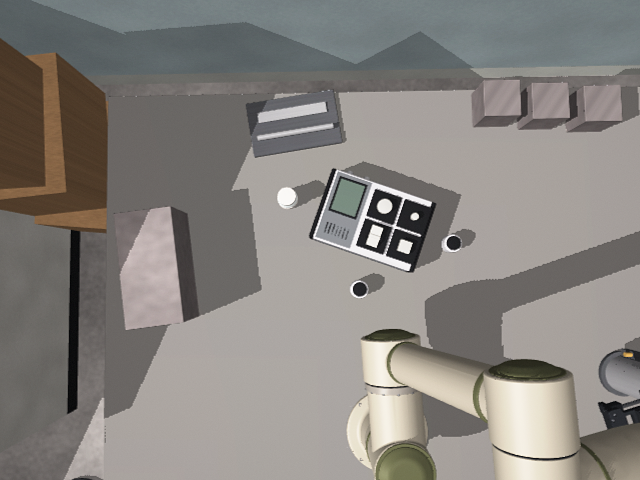

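View pics/scene0.png

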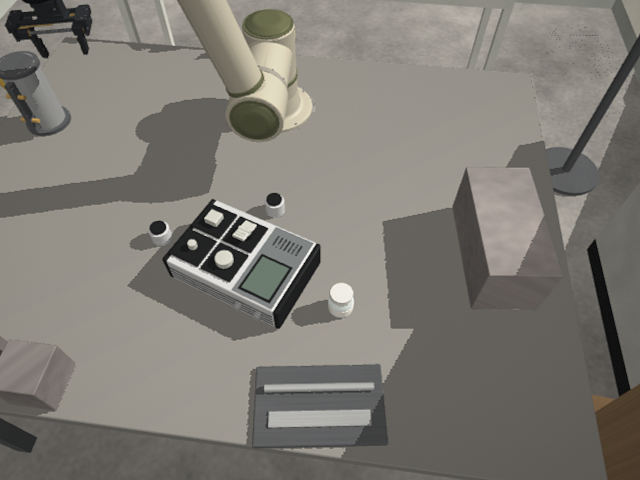

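View pics/wrist0.png

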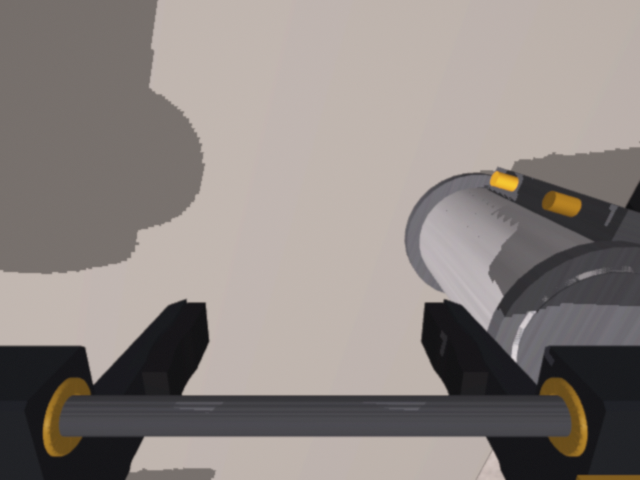

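The top view shows the tester at about (373,220), the large round button at (384,206) and the small one at (415,216). Two more stations are at (374,236) and (404,246), and I'll measure those next.

```bash
python3 - <<'E'
from h import *
import pickle
c=pickle.load(open('top0.pkl','rb'));P=cloud(c);im=c['image']
cv2.imwrite('pics/topz.png',cv2.resize(im[160:310,270:480,::-1],None,fx=3.8,fy=3.8,interpolation=cv2.INTER_CUBIC))
s=pickle.load(open('scene0.pkl','rb'));Q=cloud(s)
cv2.imwrite('pics/scz.png',cv2.resize(s['image'][190:330,150:360,::-1],None,fx=3.8,fy=3.8,interpolation=cv2.INTER_CUBIC))
for nm,c,P in(('top',c,P),('scene',s,Q)):
    X=P.reshape(-1,3);I=c['image'].reshape(-1,3).astype(int)
    roi=(X[:,0]>250)&(X[:,0]<700)&(X[:,1]>-150)&(X[:,1]<300)
    m=roi&(X[:,2]>70)&(X[:,2]<92)
    rect=cv2.minAreaRect(X[m,:2].astype(np.float32));print(nm,'tester',m.sum(),rect, np.median(X[m,2]))
    # light blobs above 95
    h=((roi)&(X[:,2]>94)&(X[:,2]<120)).reshape(480,640)
    n,l,st,ce=cv2.connectedComponentsWithStats(h.astype(np.uint8))
    for i in range(1,n):
        if st[i,4]>8:
            k=(l==i);p=P[k];print(st[i],p.mean(0),np.percentile(p[:,2],[5,50,95]),cv2.minAreaRect(p[:,:2].astype(np.float32)))
    print(np.median(X[roi&(X[:,2]<15),2]))
    h=((roi)&(X[:,2]>25)&(X[:,2]<72)).reshape(480,640)
    n,l,st,ce=cv2.connectedComponentsWithStats(h.astype(np.uint8))
    for i in range(1,n):
        if st[i,4]>30: print('by',st[i],P[l==i].mean(0),P[l==i][:,2].max())
E
```

```text
top tester 7323 ((606.3858642578125, 85.89808654785156), (415.5027160644531, 200.48814392089844), 69.90386199951172) 81.84422385873359
[377 199  16  15 173] [620.01133748   1.59352909 101.66191929] [ 97.34279418 101.85911333 106.38835098] ((619.6065673828125, 0.7524223327636719), (37.630027770996094, 38.8282470703125), 43.9917106628418)
[411 213   8   7  45] [591.17627311 -78.19996649 101.03562214] [ 97.13708941 101.33279774 104.83282721] ((591.5409545898438, -77.71240234375), (17.76331329345703, 17.0846004486084), 87.28770446777344)
[366 225  18  23 252] [541.57501985  30.37781393 100.84051894] [ 95.26106942 100.97514141 106.70002811] ((540.37060546875, 30.4293212890625), (41.85227584838867, 55.317054748535156), 69.27212524414062)
[398 239  15  15 152] [511.46570957 -48.985529   100.7259927 ] [ 96.59896062 100.81128509 104.04475616] ((511.4277648925781, -49.261234283447266), (32.43403625488281, 31.874975204467773), 70.29507446289062)
-0.4954469420740679
by [278 187  20  22 290] [652.50607581 263.3653226   61.03178893] 71.97190891374316
by [311 238  95  33 134] [494.22207897  71.6484
[... 727 characters left out ...]
6.51322619 101.30726709 103.93670549] ((591.4978637695312, -72.73118591308594), (18.418617248535156, 19.763351440429688), 74.80302429199219)
[214 250  19  18 240] [622.05643476   6.70555655 101.34156834] [ 96.42965624 101.59777248 104.62065335] ((620.9240112304688, 6.223691940307617), (38.69340515136719, 38.91399383544922), 27.589914321899414)
0.23914138728031276
by [264 193  20  20 303] [404.34138919  74.40190328  42.48000384] 52.5960095861044
by [285 249  35  65 388] [626.75907211 180.79569671  48.92602116] 71.72926451946887
by [163 261  79  44 640] [664.27371078 -39.36123694  50.51540298] 71.91589134565129
by [328 283  25  31 580] [664.84364047 270.14732806  57.97775951] 71.93749399080048
```

View pics/topz.png

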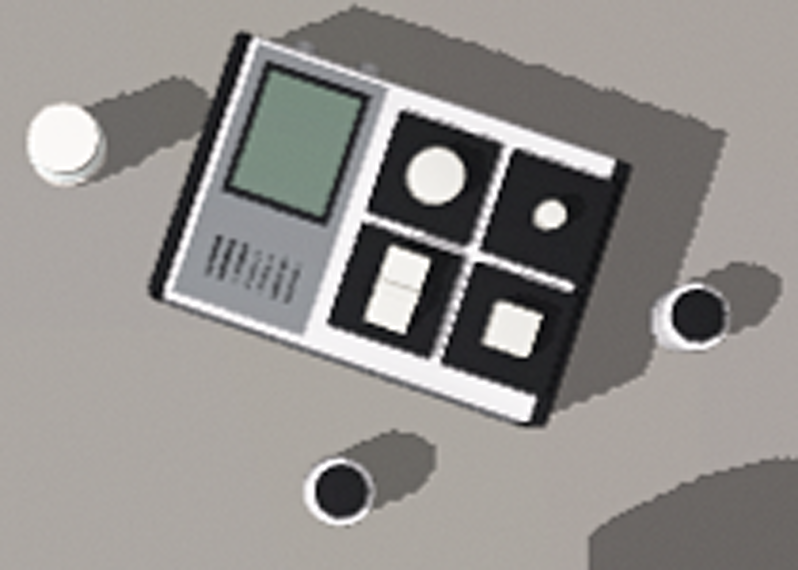

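View pics/scz.png

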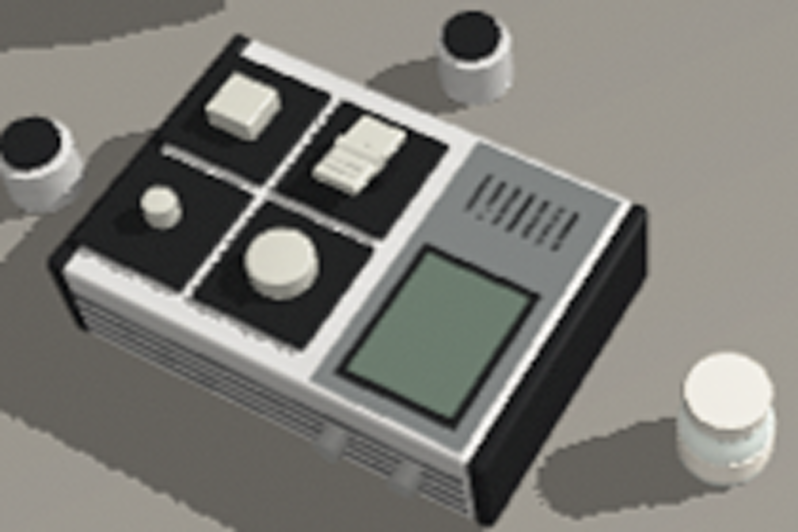

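Both pictures show the same layout. In the near row (robot's side) are the rocker on the +y side, with its ridges on the +x half, and the square key on the -y side. In the far row are the large round button (+y) and the small one (-y). The tester's yaw is about -0.35. Next I'll close the gripper and hover over the tester for a wrist view.

```bash
cat >> h.py <<'E'
from scipy.spatial.transform import Rotation as R
def shift(t,yaw=None):
    s=r.read_state();M=R.from_rotvec(s['ee_rot']).as_matrix()
    d=M.T@(np.array(t)-s['position']);w=np.arctan2(M[1,0],M[0,0])
    print('shift',d.round(1),'yaw now',w.round(3),'turn',None if yaw is None else -(yaw-w), 'pos',s['position'].round(1),'zaxis',M[:,2].round(3),'F',s['ft_force'].round(2),'gap',round(s['finger_gap'],1),'t',s['t'])
E
python3 -c "
from h import *
shift([529,-7,240],-0.35)"
```

```text
shift [ 506.6 -372.5   20.8] yaw now 0.279 turn 0.6288124681797405 pos [ 144.5 -504.6  260.3] zaxis [-0.     0.001 -1.   ] F [0.45 0.05 0.01] gap 88.1 t 0.15
```

```bash
python3 -m handwheel '[20,-15,0,0.05, 50,-37,0,0.1, 80,-59,0,0.15, 110,-81,0,0.2, 140,-103,0,0.25, 170,-125,0,0.3, 200,-147,0,0.35, 230,-169,0,0.4, 260,-191,0,0.45, 290,-213,0,0.5, 320,-235,0,0.55, 350,-257,0,0.6]' 1
python3 -c "
from h import *
shift([529,-7,240],-0.35);print(r.read_state()['joint_pos'])"
```

```text
t: 1.15
position: [411.0, -159.6, 260.7]
ee_rot: [3.101, -0.506, 0.0]
ft_force: [0.3, -0.7, 0.9]
finger_gap: 10.1
shift [  63.4 -182.2   20.7] yaw now -0.324 turn 0.026289621805325625 pos [ 411.  -159.6  260.7] zaxis [ 0. -0. -1.] F [ 0.28 -0.75  0.87] gap 10.1 t 1.15
[-6.37304822e-01  1.25871854e-01  1.73243725e+00 -1.02555461e-05
  1.28323685e+00  1.25720479e+00]
```

```bash
python3 -m handwheel '[10,-30,3,0, 21,-62,7,0, 32,-94,11,0.01, 43,-126,15,0.02, 54,-155,18,0.02, 60,-172,20,0.026, 63,-182,20,0.026, 63,-182,20,0.026, 63,-182,20,0.026]'
python3 - <<'E'
from h import *
import pickle
shift([529,-7,240],-0.35)
c=r.camera('wrist');save(c,'w1');pickle.dump(c,open('w1.pkl','wb'))
E
```

```text
t: 1.9
position: [527.2, -8.9, 240.7]
ee_rot: [3.094, -0.542, -0.001]
ft_force: [0.6, -0.1, -1.3]
finger_gap: 0.5
shift [ 1.1 -2.4  0.7] yaw now -0.347 turn 0.0032663496523386293 pos [527.2  -8.9 240.7] zaxis [-0. -0. -1.] F [ 0.57 -0.12 -1.33] gap 0.5 t 1.9
```

View pics/w1.png

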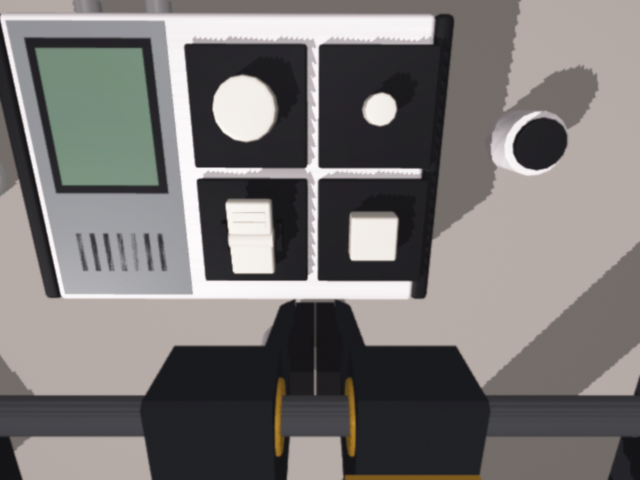

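The wrist view shows the large button at (245,108), the small one at (380,109), the rocker at (250,236) with its ridges around (249,215), and the key at (373,236). The fingers are shut at the bottom centre.

```bash
python3 - <<'E'
from h import *
import pickle
c=pickle.load(open('w1.pkl','rb'));P=cloud(c);g=c['image'].min(2)
X=P.reshape(-1,3)
h=(P[:,:,2]>93)&(P[:,:,2]<112)&(g>120)
h[300:]=0
n,l,st,ce=cv2.connectedComponentsWithStats(h.astype(np.uint8))
for i in range(1,n):
    if st[i,4]>100:
        p=P[l==i];print(st[i],p.mean(0).round(1),np.percentile(p[:,2],[2,50,98]).round(1),cv2.minAreaRect(p[:,:2].astype(np.float32)))
# bezels: dark at z 86
b=(P[:,:,2]>83)&(P[:,:,2]<89)&(g<60);b[300:]=0
n,l,st,ce=cv2.connectedComponentsWithStats(cv2.erode(b.astype(np.uint8),np.ones((3,3))))
for i in range(1,n):
    if st[i,4]>300:
        p=P[l==i];print('bez',st[i],p[:,2].mean(),cv2.minAreaRect(p[:,:2].astype(np.float32)))
# fingertips
f=(P[:,:,2]>190)&(P[:,:,2]<235);f[:290]=0
p=P[f];print('fing',p[:,2].min(),p[:,2].max());
q=p[p[:,2]<p[:,2].min()+8];print(len(q),q.mean(0),cv2.minAreaRect(q[:,:2].astype(np.float32)))
print('bench',np.median(X[np.abs(X[:,2])<15,2]), 'probes')
for lo,hi in((40,60),):
    m=(P[:,:,2]>lo)&(P[:,:,2]<hi);m[:,:460]=0
    print(P[m].mean(0))
E
```

```text
[ 213   75   63   67 3259] [620.7   4.3 102.9] [101.  103.  104.5] ((620.5186767578125, 4.687934875488281), (38.78548049926758, 38.923255920410156), 19.574275970458984)
[363  93  34  33 846] [591.7 -74.4 102.7] [ 96.8 102.9 104.5] ((591.5704956054688, -74.89053344726562), (19.089092254638672, 19.213680267333984), 23.94082260131836)
[ 226  200   48   73 3164] [542.6  33.  102.7] [ 97.1 103.4 107.2] ((541.2407836914062, 34.83623504638672), (32.22863006591797, 55.3192024230957), 69.65538024902344)
[ 349  214   49   46 2064] [512.9 -45.7 102.2] [ 99.5 102.4 103.7] ((512.28564453125, -45.989498138427734), (32.10953903198242, 31.531387329101562), 70.2293701171875)
bez [ 186   45  120  121 9279] 87.04477967365585 ((620.757568359375, 4.100982666015625), (74.78253936767578, 74.75721740722656), 69.91006469726562)
bez [  320    45   121   123 11824] 86.99856226422489 ((591.2443237304688, -75.43092346191406), (75.49832916259766, 76.0760269165039), 70.09516906738281)
bez [ 320  179  108  101 7231] 86.97537987757624 ((512.1819458007812, -46.81113052368164), (75.07254791259766, 75.74053955078125), 70.17757415771484)
bez [ 199  180  107   99 5571] 87.0043600380082 ((541.155029296875, 33.32972717285156), (74.28556823730469, 74.96904754638672), 69.94710540771484)
fing 218.65373050300752 234.99873387086663
504 [537.08005216 -11.95838749 223.35779623] ((536.573486328125, -11.717450141906738), (27.58788299560547, 4.379682540893555), 70.27177429199219)
bench 0.9341483351009288 probes
[ 523.70437631 -188.37653533   46.71485925]
```

Measured positions: key (512,-46), rocker (541,34), large button (620.6,4.3), yaw -0.349. All three views agree to within a few mm. Now the rocker's ridged half.

```bash
python3 -c "
from h import *
shift([561.9,26.1,140],-0.349)"
```

```text
shift [ 20.7 -45.2 100.8] yaw now -0.348 turn 0.0013595184729010001 pos [527.   -9.3 240.8] zaxis [-0. -0. -1.] F [ 0.6  -0.26 -0.84] gap 0.6 t 1.95
```

```bash
python3 -m handwheel '[5,-12,0,0, 12,-28,10,0, 18,-40,35,0, 20.5,-45,70,0, 20.7,-45.2,92,0, 20.7,-45.2,100,0, 20.7,-45.2,100,0, 20.7,-45.2,100,0]'
python3 -c "
from h import *
shift([561.9,26.1,118],-0.349)"
```

```text
t: 2.62
position: [562.6, 26.0, 142.0]
ee_rot: [3.094, -0.544, 0.002]
ft_force: [-0.8, 0.0, 0.3]
finger_gap: 0.2
shift [-0.7  0.2 24. ] yaw now -0.348 turn 0.0007203389426083118 pos [562.6  26.  142. ] zaxis [ 0.001 -0.    -1.   ] F [-0.8   0.01  0.27] gap 0.2 t 2.6167
```

```bash
python3 -m handwheel '[0,0,5,0, 0,0,11,0, 0,0,14,0, 0,0,16,0, 0,0,18,0, 0,0,19,0, 0,0,20,0, 0,0,20,0]'
python3 -m handwheel '[0,0,0.5,0, 0,0,1,0, 0,0,1,0]'
python3 -m handwheel '[0,0,0.5,0, 0,0,1,0, 0,0,1,0]'
```

```text
t: 3.28
position: [562.7, 26.8, 121.0]
ee_rot: [3.094, -0.543, 0.002]
ft_force: [2.7, -1.4, 3.1]
finger_gap: 0.4
t: 3.53
position: [562.7, 26.8, 120.2]
ee_rot: [3.094, -0.543, 0.002]
ft_force: [2.7, -2.2, 5.5]
finger_gap: 0.4
t: 3.78
position: [562.8, 26.8, 120.0]
ee_rot: [3.094, -0.542, 0.003]
ft_force: [0.4, -1.6, 11.7]
finger_gap: 0.5
```

```bash
python3 -m handwheel '[0,0,0.5,0, 0,0,1,0, 0,0,1,0]'
python3 -m handwheel '[0,0,-10,0, 0,0,-30,0, -10,5,-60,0, -22,15,-90,0, -35,25,-100,0, -35,25,-100,0, -35,25,-100,0]'
python3 - <<'E'
from h import *
shift([513,-46,140],-0.349)
c=r.camera('wrist');save(c,'w2');P=cloud(c)
u=np.array([.940,-.342]);v=np.array([.342,.94]);D=P[:,:,:2]-[541.2,33.6]
a=D@u;b=D@v;m=(abs(b)<11)&(P[:,:,2]>90)&(P[:,:,2]<115)&(c['image'].min(2)>100)
for x in range(-25,30,5):
    k=m&(abs(a-x)<2.5);print(x,k.sum(),np.median(P[k][:,2]) if k.any() else None)
E
```

```text
t: 4.03
position: [562.9, 26.8, 119.8]
ee_rot: [3.094, -0.542, 0.004]
ft_force: [-2.2, -1.4, 18.7]
finger_gap: -0.1
t: 4.62
position: [520.5, 15.5, 217.5]
ee_rot: [-3.094, 0.543, 0.001]
ft_force: [1.1, -0.3, -0.9]
finger_gap: 0.4
shift [14.  60.4 77.5] yaw now -0.348 turn 0.0014222773119125787 pos [520.5  15.5 217.5] zaxis [-0.001  0.    -1.   ] F [ 1.1  -0.27 -0.87] gap 0.4 t 4.6167
-25 242 106.82789000443307
-20 281 106.11679029397158
-15 279 105.0968176536839
-10 282 104.13143670476032
-5 263 103.29422319498329
0 291 103.84289032205177
5 323 101.40883270918135
10 281 100.65415546156862
15 298 99.54600306724751
20 320 98.98875957973185
25 294 96.80379214859556
```

View pics/w2.png

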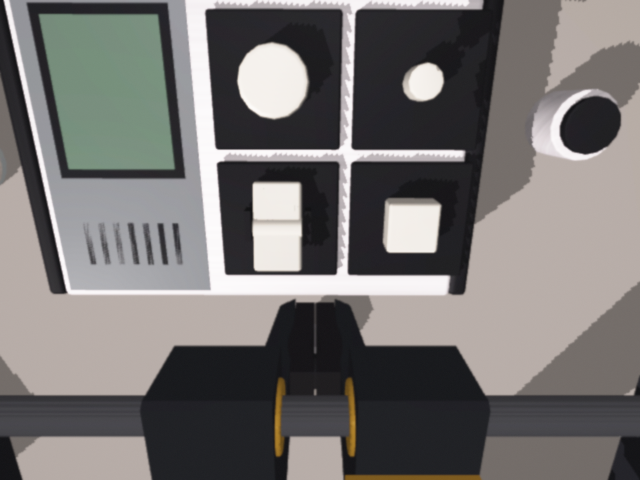

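The ridged half (277,200) now sits low. The slope has gone from +0.2 to about -0.2, so the rocker is fully on. Next the key at (411,225).

```bash
python3 -m handwheel '[4,20,0,0, 10,45,10,0, 14,59,35,0, 14,60.4,60,0, 14,60.4,74,0, 14,60.4,77.5,0, 14,60.4,77.5,0, 14,60.4,77.5,0]'
python3 -c "
from h import *
shift([512.5,-46.2,118],-0.349)"
```

```text
t: 5.33
position: [513.9, -46.0, 140.3]
ee_rot: [-3.094, 0.542, 0.001]
ft_force: [0.4, 0.1, 0.4]
finger_gap: 0.3
shift [-1.2  0.7 22.3] yaw now -0.347 turn 0.0022698855912919313 pos [513.9 -46.  140.3] zaxis [-0.  0. -1.] F [0.42 0.08 0.4 ] gap 0.3 t 5.3333
```

```bash
python3 -m handwheel '[-1,0.5,5,0, -1,0.5,11,0, -1,0.5,15,0, -1,0.5,17,0, -1,0.5,19,0, -1,0.5,21,0, -1,0.5,22.5,0, -1,0.5,23,0, -1,0.5,23,0]'
python3 -m handwheel '[0,0,0.5,0, 0,0,1,0, 0,0,1,0]'
python3 -m handwheel '[0,0,0.5,0, 0,0,1,0, 0,0,1,0]'
```

```text
t: 6.08
position: [512.4, -46.3, 117.4]
ee_rot: [-3.094, 0.543, 0.0]
ft_force: [-1.4, 1.2, 2.7]
finger_gap: 0.8
t: 6.33
position: [512.5, -46.3, 117.2]
ee_rot: [3.094, -0.542, 0.001]
ft_force: [-4.9, 1.7, 12.4]
finger_gap: 0.8
t: 6.58
position: [512.5, -46.3, 117.0]
ee_rot: [3.094, -0.542, 0.001]
ft_force: [-9.1, 2.6, 20.1]
finger_gap: 0.6
```

Hard stop reached at tip z of about 95. I'll retract and check.

```bash
python3 -m handwheel '[0,0,-10,0, 0,0,-30,0, 0,-10,-60,0, 5,-30,-85,0, 12,-42,-95,0, 12,-42,-95,0, 12,-42,-95,0]'
python3 - <<'E'
from h import *
shift([620.6,4.3,140],-0.349)
c=r.camera('wrist');save(c,'w3');P=cloud(c);g=c['image'].min(2)
for n,(x,y) in dict(key=(512.3,-46.2),meas=(620.6,4.3),erase=(591.6,-74.8),pend=(560,26.8),rear=(522.4,40.4)).items():
    k=(np.hypot(P[:,:,0]-x,P[:,:,1]-y)<6)&(g>100);print(n,k.sum(),np.median(P[k][:,2]) if k.any() else 0)
E
```

```text
t: 7.17
position: [537.9, -10.9, 209.9]
ee_rot: [3.094, -0.541, 0.0]
ft_force: [-0.1, 0.7, -0.7]
finger_gap: 0.6
shift [ 72.6 -42.4  69.9] yaw now -0.346 turn 0.0027049567006986464 pos [537.9 -10.9 209.9] zaxis [ 0. -0. -1.] F [-0.07  0.66 -0.68] gap 0.6 t 7.1667
key 260 96.00942669152917
meas 380 103.0098741216327
erase 384 103.00562282691838
pend 306 98.62767929265998
rear 284 106.0235165204379
```

View pics/w3.png

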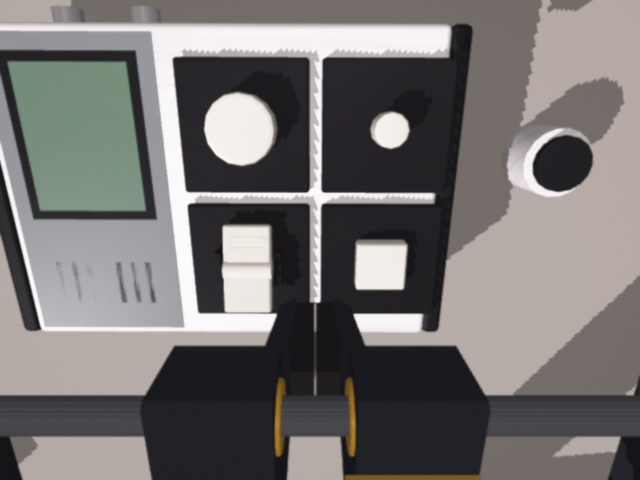

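The key (381,265) is down 7 mm, the rocker (248,265) is still on and the small button is untouched. Now the large button at (240,128).

```bash
python3 -m handwheel '[25,-15,0,0, 50,-30,5,0, 67,-40,25,0, 72.5,-42.4,50,0, 72.6,-42.4,65,0, 72.6,-42.4,70,0, 72.6,-42.4,70,0, 72.6,-42.4,70,0]'
python3 -c "
from h import *
shift([620.6,4.3,118],-0.349)"
```

```text
t: 7.88
position: [620.4, 3.7, 140.6]
ee_rot: [3.094, -0.544, -0.0]
ft_force: [0.5, 0.0, -0.0]
finger_gap: 0.2
shift [-0.1 -0.6 22.6] yaw now -0.348 turn 0.0012108618151862593 pos [620.4   3.7 140.6] zaxis [-0. -0. -1.] F [ 0.54  0.04 -0.  ] gap 0.2 t 7.8833
```

```bash
python3 -m handwheel '[0,0,5,0, 0,0,11,0, 0,0,15,0, 0,0,17,0, 0,0,19,0, 0,0,21,0, 0,0,22,0, 0,0,22.5,0, 0,0,22.5,0]'
python3 -m handwheel '[0,0,0.5,0, 0,0,1,0, 0,0,1,0]'
```

```text
t: 8.63
position: [620.6, 4.2, 118.4]
ee_rot: [3.094, -0.542, 0.0]
ft_force: [-4.6, -0.0, 6.5]
finger_gap: 0.3
t: 8.88
position: [620.7, 4.2, 118.3]
ee_rot: [3.094, -0.542, 0.001]
ft_force: [-7.3, 0.0, 12.5]
finger_gap: 0.3
```

```bash
python3 -m handwheel '[0,0,0,0, 0,0,0,0, 0,0,0,0, 0,0,0,0]'
python3 - <<'E'
from h import *
import pickle
c=r.camera('scene');save(c,'s4');P=cloud(c);A=pickle.load(open('scene0.pkl','rb'));Q=cloud(A)
cv2.imwrite('pics/s4z.png',cv2.resize(c['image'][170:330,130:370,::-1],None,fx=3.2,fy=3.2,interpolation=cv2.INTER_CUBIC))
for n,(u,v) in dict(pa=(159,229),pb=(274,203),jar=(341,295)).items():
    s=np.s_[v-18:v+22,u-18:u+18]
    for T in(Q,P):
        p=T[s].reshape(-1,3);k=(p[:,2]>25)&(p[:,2]<75);print(n,k.sum(),p[k].mean(0).round(1))
for n,(x,y) in dict(key=(512.3,-46.2),erase=(591.6,-74.8),rear=(522.4,40.4)).items():
    k=(np.hypot(P[:,:,0]-x,P[:,:,1]-y)<7)&(P[:,:,2]<112)&(c['image'].min(2)>100);print(n,k.sum(),np.median(P[k][:,2]) if k.any() else 0)
s=r.read_state();print(s['position'],s['ft_force'])
E
```

```text
t: 9.22
position: [620.7, 4.2, 118.3]
ee_rot: [3.094, -0.542, 0.001]
ft_force: [-7.2, -0.9, 12.5]
finger_gap: 0.3
pa 338 [ 527.  -186.2   42.2]
pa 344 [ 527.3 -186.    42.1]
pb 303 [404.3  74.4  42.5]
pb 300 [404.4  74.5  42.6]
jar 636 [664.2 270.2  59.3]
jar 642 [664.2 270.2  59. ]
key 0 0
erase 30 101.8709634039239
rear 27 105.06826546119942
[620.66492146   4.17062337 118.29149777] [-6.43902952 -0.04431107 12.4633592 ]
```

View pics/s4z.png

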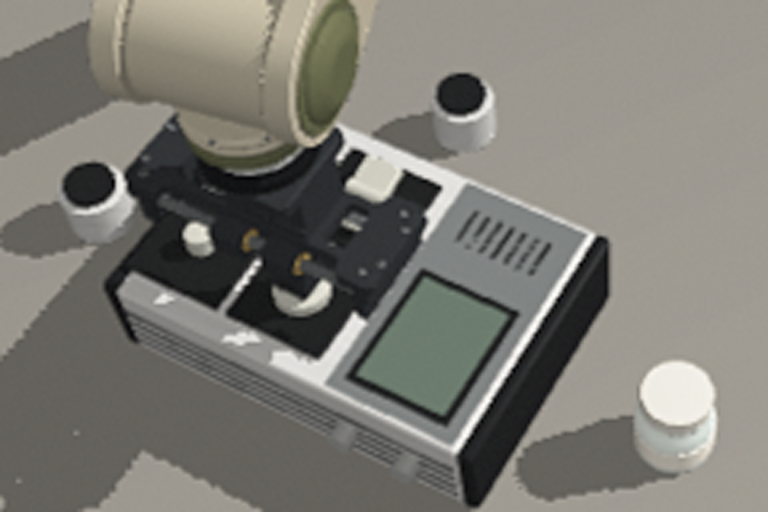

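The picture shows the fingers holding the large button down (crop 300,295), with the small button (198,238) still up. The probes and jar haven't moved. Handing in while holding.

```bash
python3 -c "
from workcell import r
print(r.hand_in());s=r.read_state();print(s['t'],s['position'],s['ft_force'])"
```

```text
the job is handed in; nothing more can be done
None
the job is handed in; nothing more can be done
```

The job was done in the order asked and handed in at about 9.3 s, with the shut fingertips still holding the large round button down.

- **Rocker:** pushed to its hard stop. The depth view afterwards showed the slope reversed from about +0.2 to -0.2 rad, so it is fully on.
- **Square key:** pushed to its hard stop. It read about 7 mm lower after I lifted off, so it stayed in. In the final picture the arm hid the key, so its last check is from before the button press.
- **Large button:** the fingertip stopped at about 96 mm above the bench, where fully down is expected. The force held steady at about 12.5 N upward, with a sideways component of about 7 N.
- **Left alone:** the small round button still stood at its out height. The probes and jar were within 0.3 mm of where they started.

The cameras disagreed slightly: the top and scene views differed by about 5 mm in y, and the wrist view read about 1 mm high. I used the wrist view for position and the contact force for depth. No check failed.

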